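Tighten the clamp nut of a free-spinning pulley in the square nest

ROBOT

A 7-joint arm with a two-finger parallel gripper is mounted at the origin on a cart in front of the work surface, level with it; the furniture and walls round the work are solid. World frame = base frame: x ahead of the robot, y to its left, z up, the work surface at z = 0. Lengths are in mm, angles in rad, forces in N, time in s.
With the tool pointing down it reaches from about 425 to 925 mm from the base axis. Payload 6.8 kg.
Tool frame: the origin (TCP) lies between the finger pads; the fingertips stand 25 mm ahead of it and the grasp point (between the pads) lies 6 mm ahead of it; z points along the fingers, y is the line along which they close (so a half turn about z gives the same grasp; the last joint's range is limited). The gripper opens to 88 mm and grips with 3 to 60 N. Pads are 20 mm wide; open, the fingers measure 115 mm over their backs; the gripper's body (75 mm by 178 mm) begins 61 mm behind the grasp point.
Start: joints at [-1.397, 0.477, 0.022, 1.555, -0.011, 1.109, -0.083], TCP at [187.703, 648.394, 247.664] pointing down, gripper open.
Joint ranges: [-2.96, 2.96], [-0.34, 2.1], [-1.41, 1.46], [0.24, 2.44], [-1.37, 4.51], [0.17, 1.92], [-2.96, 2.96]. Speed limits (rad/s): [2.39, 2.39, 3.14, 3.14, 3.14, 3.14, 3.14].

INTERFACE

Orientations are given as a unit quaternion [x, y, z, w].
In Python, from plant import robot gives the robot as it stands. The module is installed in compiled form; this text tells all that it offers.
- The arm moves only by the tool arm_command, never from a script. Its argument "targets" is one flat list of numbers, 5 for each row, row after row: the shift along the tool's x, y, z in cm, then the turn about the tool's z in units of 5 degrees (1.0 is 5 degrees), then the finger opening in cm, from 0 to 8.78. In form: [tx, ty, tz, roll, claw, tx, ty, tz, roll, claw, ...]. A call has 1 to 12 rows; each row is the pose to reach, as a shift and turn from the pose commanded when the call began, along the tool's axes at that moment; what a row does not reach only later rows make up. A row lasts 1/8 s, in which the tool goes at most 62.5 mm and 10.7 degrees, less where a joint would pass 70% of its speed; a pose out of reach is approached as far as the arm can. A call with a gripper value outside its range is refused whole. The fingers move at their own pace and stop on an object; the grip force is fixed at half the most. Time passes only in rows, so rows that repeat a pose let the fingers close. It gives the time, the measured TCP pose, the force, the opening and the grip force at its end, in the units of the state.
- robot.read_state(): the state, without advancing time (a new reading comes with each control period).
- robot.snapshot(name): name is "scene" or "side" or "wrist"; returns the picture (400x640x3 uint8, blue, green, red); there is no depth.
- robot.camera_model(name): a dict with "fovy" (degrees; the focal length in pixels is half the picture's height over the tangent of half this angle, whatever the lens; pixels are square), "cx", "cy" (the principal point, pixels), "rvec" (rotation vector, rad) and "tvec" (3), from world to camera coordinates, as OpenCV has them. Camera axes: x right, y down, z forward; pixel columns grow to the right and rows downward; lengths in mm; the calibration is good to about 2 mm. A picture is of the moment at which its call begins: read the wrist's pose just before it. camera_model takes no time and is no camera call; for the wrist camera it gives the pose at the moment of the call.
- robot.sign_off(): hands the job in; it is judged then, once.
Trained networks look in the newest picture that a camera, given by its name, has taken for a name from the list of things; names that differ only in an ending like _2 or _b are one class to them, and where a whole thing is asked for, a point or a joint stands for the part that bears it (a point fixed in the world has none). Each returns a list of dicts, best first, with "p" (0 to 1); they miss things now and then, are a little off and sometimes report something else, mostly with a low value. They report only what shows in the picture. A call takes as long as a camera call.
- robot.boxes_of(target, camera): "at" ([column, row] in pixels, amid what is visible of it).
The state is a dict: "clock": time; "joint_positions": joint angles; "joint_vel": joint speeds; "joint_efforts": joint torques, N m; "ee_pos": TCP position; "tcp_rot": TCP orientation; "force": force on the tool from outside, world axes, zero at the start; "moment": the same for the moment, N m; "opening": finger opening in mm; "grip_force": force on a finger pad.
Only numpy, scipy, OpenCV 4.12 (cv2) and the standard library are available. Lean on these libraries where they do the work, as an engineer would, in place of code of your own. Each camera call takes 0.05 s, during which the arm holds its last target. There are 200 camera calls.

TASK

Tighten the T-handled clamp nut on the loose belt pulley. The pulley just spins along with its nut unless it is braced, so first set it upright, with its square hub fully home, in the fixed block with the square opening (not the one with the round opening, where it would spin), then turn the nut clockwise as seen from above, about 60 degrees, to its stop. Leave the pulley seated in the nest and let go of it.

Things in the scene. Friction and masses are not known exactly. Their poses are not given: they have to be found in the camera images.
- nut_grip (a point): Middle of the black T-handle of the clamp nut on the pulley's top, on its axis, 66 mm above its underside. The handle is an upright bar 46 mm long (its x axis), 12 mm thick (y), from 46 to 82 mm above the underside: grip it from above across its thickness; the pulley (about 0.3 kg) can hang from it. The pulley's upper flange, 42 mm above the underside, lies just below: keep fingertips above it.
- pulley_foot (a point): Centre of the underside of the loose grooved metal pulley; z is its axis, x and y are square to the hub's sides. Square hub 40 x 40 mm, 20 mm high, at the bottom; above it the wheel, 64 mm across, from 20 to 42 mm height. It stands on its hub at the start.
- square_nest_floor (a point): Centre of the floor of the square opening in a fixed metal block, axes square to its sides. Block 78 x 78 x 20 mm; opening 46 x 46 mm, 15 mm deep, floor 5 mm above the worktop, rim bevelled 3 mm. The hub fits any of four ways round, 3 mm play each side; it can twist about 10 degrees before it is braced. A like block with a round opening, 62 mm across, does not brace it.
- nut (a joint): Turn of the nut relative to the pulley: 0 = loose (the start; handle along the pulley's x axis), grows clockwise seen from above to a firm stop at 1.05 rad. Stiff all the way (0.12 N m), stays where left, takes the pulley along unless braced; so in the nest the hand must turn up to 20 degrees more than the nut's 60 (play in the nest).

How it is judged (in metres and radians):
On the way, in this order (a step that is already met when the one before it is completed fails the run):
1. the pulley stands home in the square nest with its nut still loose (horizontal distance between pulley_foot and square_nest_floor below 0.008 m and z of pulley_foot in the frame of square_nest_floor below 0.005 m and value of joint nut below 0.4 rad), for 0.1 s.
2. the nut is turned clockwise to its stop, within 15 degrees, with the pulley still in the nest (value of joint nut above 0.8 rad and horizontal distance between pulley_foot and square_nest_floor below 0.008 m and z of pulley_foot in the frame of square_nest_floor below 0.008 m), for 0.1 s.
At the end, for the whole second after the job is handed in: The pulley stands upright (within 10 degrees) in the square nest, its underside within 5 mm of the nest's floor in height and within 8 mm of its centre, the nut turned to within 15 degrees of its stop (more than 0.8 rad), at rest and released (value of joint nut above 0.8 rad and horizontal distance between pulley_foot and square_nest_floor below 0.008 m and z of pulley_foot in the frame of square_nest_floor below 0.005 m and angle between pulley_foot's own z axis and vertical below 0.17 rad and velocity of joint nut below 0.1 rad/s); the robot touches nothing.
It also fails if it takes over 38 s, if anything falls off the work surface, if the arm or the gripper's body presses on something with over 40 N, if the wrist force passes 120 N, or if a joint passes its speed limit or range.

## Working session

There is one attempt and no reset: what is moved stays moved. The work goes in short steps, Python scripts to look and compute and a tool call to move; the robot and the scene stay as the last step left them, time stands still between calls to the robot, and variables do not carry over. Pictures are saved under pics/ and viewed, at most 10 in all, crops included, and the job is handed in when it is done.

Besides the shell and the picture viewer there is one more tool, called after ">>>" by a JSON object that holds its "method" and its "body". arm_command: Moves the arm, as the interface text tells. Its arguments: {"type":"object","properties":{"targets":{"type":"array"}},"required":["targets"]}

```bash
mkdir -p pics
cat > h.py <<'E'
import numpy as np,cv2
from scipy.spatial.transform import Rotation as R
from plant import robot
def cam(n):
    c=robot.camera_model(n); f=200/np.tan(np.radians(c['fovy'])/2)
    K=np.array([[f,0,c['cx']],[0,f,c['cy']],[0,0,1]]); return K,np.array(c['rvec'],float).ravel(),np.array(c['tvec'],float).ravel()
def ray(cm,p,z):
    K,r,t=cm; M=cv2.Rodrigues(r)[0]; o=-M.T@t; d=M.T@np.linalg.solve(K,[p[0],p[1],1]); return o+d*(z-o[2])/d[2]
def proj(cm,P):
    return cv2.projectPoints(np.array(P,float).reshape(-1,1,3),cm[1],cm[2],cm[0],None)[0].reshape(-1,2)
E
python3 - <<'E'
from h import *
for n in ["scene","side","wrist"]:
    cm=cam(n); im=robot.snapshot(n); cv2.imwrite(f"pics/{n}0.png",im)
    for t,z in [("nut_grip",66),("pulley_foot",0),("square_nest_floor",5)]:
        print(n,t,[(np.round(d['at']),round(d['p'],2),np.round(ray(cm,d['at'],z))) for d in robot.boxes_of(t,n)[:3]])
s=robot.read_state();print(s['clock'],s['ee_pos'],R.from_quat(s['tcp_rot']).as_matrix().round(3),s['opening'])
a=[cv2.imread(f"pics/{n}0.png") for n in ["scene","side"]]
cv2.imwrite("pics/a.png",cv2.resize(np.vstack(a),(480,600)))
E
```

```text
scene nut_grip [(array([377., 188.]), 0.63, array([462.,  70.,  66.]))]
scene pulley_foot [(array([371., 199.]), 0.71, array([522.,  33.,   0.]))]
scene square_nest_floor [(array([278., 219.]), 0.8, array([540., 239.,   5.]))]
side nut_grip [(array([323., 230.]), 0.62, array([484.,  52.,  66.]))]
side pulley_foot [(array([323., 240.]), 0.62, array([483., 121.,   0.]))]
side square_nest_floor [(array([345., 203.]), 0.96, array([532., 251.,   5.]))]
wrist nut_grip []
wrist pulley_foot []
wrist square_nest_floor []
0.6 [187.6580347  648.38932607 247.66894393] [[-0.961  0.278 -0.   ]
 [ 0.278  0.961  0.   ]
 [ 0.     0.    -1.   ]] 87.58857578911083
```

View pics/scene0.png

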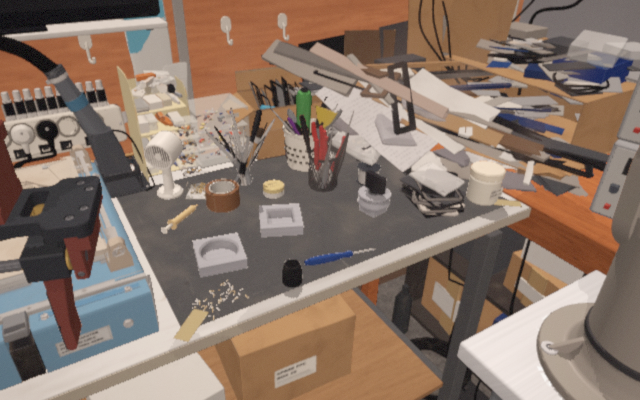

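View pics/side0.png

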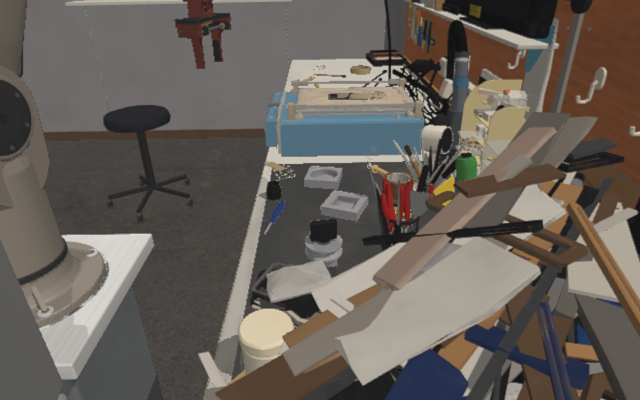

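The scene view shows the pulley with its black T-handle at about (375,185) and the square nest at (281,220). The round nest is at (220,253). In the side view the handle is at (323,230) and the square nest at (345,205).

Run:
```python
from h import *
A=cam("scene");B=cam("side");W=cam("wrist")
def tri(a,b):
    P=[c[0]@np.c_[cv2.Rodrigues(c[1])[0],c[2]] for c in(A,B)]
    X=cv2.triangulatePoints(P[0],P[1],np.array(a,float).reshape(2,1),np.array(b,float).reshape(2,1)).ravel();return X[:3]/X[3]
print(tri((375,183),(323,230)),tri((281,220),(345,205)))
s=robot.read_state();T=R.from_quat(s['tcp_rot']).as_matrix();M=cv2.Rodrigues(W[1])[0]
print("cam in tool",T.T@(-M.T@W[2]-s['ee_pos']),"\n",(M@T).round(3),W[0])
```

```text
[483.79612642  57.28177208  62.09804489] [531.35680068 238.29171115   8.12726254]
cam in tool [  73.2420043     0.16600138 -137.59168706] 
 [[ 0.     1.     0.   ]
 [-0.963  0.    -0.269]
 [-0.269 -0.     0.963]] [[328.09795976   0.         323.1040716 ]
 [  0.         328.09795976 198.51023835]
 [  0.           0.           1.        ]]
```

>>> {"method": "arm_command", "body": {"targets": [-4,-4.3,0,0,8.7,-8,-8.6,0,0,8.7,-12,-13,0,0,8.7,-16,-17.4,0,0,8.7,-20,-21.8,0,0,8.7,-24,-26,0,0,8.7,-28,-30.4,0,0,8.7,-32,-34.8,0,0,8.7,-36,-39,0,0,8.7,-40,-43,0,0,8.7,-43,-46.5,0,0,8.7,-44.9,-48.5,0,0,8.7]}}

```text
clock: 2.1
ee_pos: [484.9, 55.1, 248.0]
tcp_rot: [0.142, 0.99, 0.0, 0.0]
force: [0.9, 1.1, -0.0]
opening: 87.0
grip_force: 0.0
```

Run:
```python
from h import *
s=robot.read_state();cm=cam("wrist");cv2.imwrite("pics/w1.png",robot.snapshot("wrist"))
print(s['clock'],s['ee_pos'],R.from_quat(s['tcp_rot']).as_matrix().round(3),s['force'])
for t,z in [("nut_grip",66),("pulley_foot",30),("square_nest_floor",15)]:
    print(t,[(np.round(d['at']),round(d['p'],2),np.round(ray(cm,d['at'],z))) for d in robot.boxes_of(t,"wrist")[:3]])
```

```text
2.1 [484.86885462  55.09175728 248.00681498] [[-0.96   0.281  0.001]
 [ 0.281  0.96  -0.   ]
 [-0.001  0.    -1.   ]] [ 0.87028385  1.14358521 -0.04293549]
nut_grip [(array([328., 184.]), 0.75, array([488.,  60.,  66.]))]
pulley_foot [(array([327., 172.]), 0.85, array([483.,  61.,  30.]))]
square_nest_floor [(array([490., 165.]), 0.77, array([529., 241.,  15.])), (array([327., 182.]), 0.42, array([496.,  56.,  15.]))]
```

View pics/w1.png

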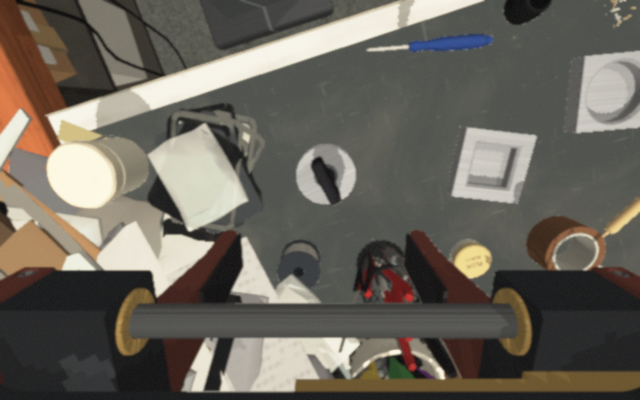

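The wrist view shows the handle running from about (320,158) to (335,203), and the square nest at about (493,165). The round nest is at the upper right.

Run:
```python
from h import *
im=cv2.imread("pics/w1.png");cm=cam("wrist")
g=cv2.cvtColor(im,6)
m=np.zeros_like(g);cv2.circle(m,(327,176),27,255,-1)
d=((g<70)&(m>0)).astype(np.uint8)
n,l,st,c=cv2.connectedComponentsWithStats(d);k=1+st[1:,4].argmax()
p=np.argwhere(l==k)[:,::-1].astype(np.float32);r=cv2.minAreaRect(p);print(len(p),r)
W=np.array([ray(cm,q,80)[:2] for q in cv2.boxPoints(r)]);print(W,W.mean(0))
a=cv2.resize(im[140:215,285:370],None,fx=5,fy=5,interpolation=2)
b=cv2.resize(im[115:215,440:550],None,fx=5,fy=5,interpolation=2)[:375*1+125]
a=cv2.copyMakeBorder(a,0,b.shape[0]-a.shape[0],0,0,0)
o=np.hstack([a,b]);print(o.shape);cv2.imwrite("pics/c1.png",cv2.resize(o,None,fx=.8,fy=.8,interpolation=3))
```

```text
666 ((327.300048828125, 179.10000610351562), (47.85185241699219, 19.230182647705078), 63.43495178222656)
[[457.45103653  51.00310044]
 [454.202293    68.71126645]
 [499.59531595  77.09396824]
 [503.29640542  58.7992393 ]] [478.63626272  63.90189361]
(500, 975, 3)
```

View pics/c1.png

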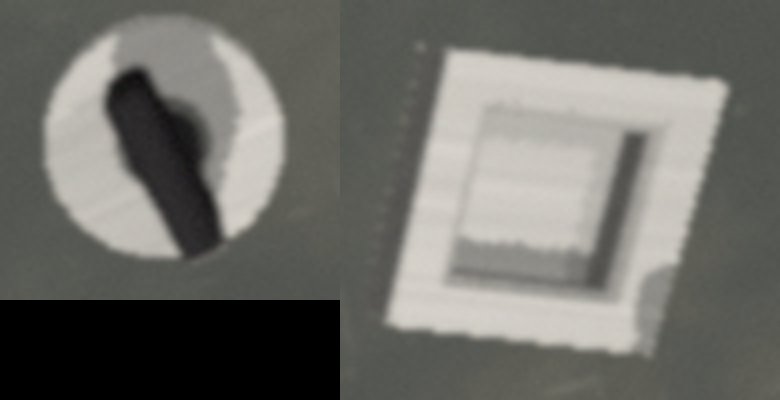

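The crop shows the handle's edges and the flange disc centred at crop (164,137). The nest's top corners are at crop (447,48), (728,85), (652,355) and (387,323).

Run:
```python
from h import *
cm=cam("wrist")
a=lambda x,y:(285+x/4-.4,140+y/4-.4)
b=lambda x,y:(440+(x-340)/4-.4,115+y/4-.4)
print("disc",ray(cm,a(164,137),42), "diam",ray(cm,a(44,137),42)-ray(cm,a(285,137),42))
for e in [((108,105),(182,258)),((150,75),(222,240))]:
    P=[ray(cm,a(*q),75)[:2] for q in e];v=P[1]-P[0];print("handle",P,np.degrees(np.arctan2(v[1],v[0])))
C=np.array([ray(cm,b(*q),20)[:2] for q in [(447,48),(728,85),(652,355),(387,323)]])
print("nest",C,C.mean(0))
for i in range(4):
    v=C[(i+1)%4]-C[i];print(np.hypot(*v),np.degrees(np.arctan2(v[1],v[0]))%90)
```

```text
disc [480.26585617  61.8866595   42.        ] diam [-17.86854329 -61.56085342   0.        ]
handle [array([462.67015245,  52.78085564]), array([504.26324767,  59.3387128 ])] 8.959893343207993
handle [array([458.5601979 ,  64.42418947]), array([502.56509181,  70.03693514])] 7.268726768746685
nest [[476.97737719 222.55613368]
 [508.3314597  294.95275834]
 [580.11398241 265.21698671]
 [549.16158563 193.07342948]] [528.64610123 243.94982705]
78.89454830903158 66.58316050396445
77.69779071236633 67.49831233061023
78.503144629238 66.77878242373217
77.97300683008103 67.78307685501434
```

Run:
```python
from h import *
A=cam("scene");B=cam("side");W=cam("wrist");s=robot.read_state()
def tri(a,b,A=A,B=B):
    P=[c[0]@np.c_[cv2.Rodrigues(c[1])[0],c[2]] for c in(A,B)]
    X=cv2.triangulatePoints(P[0],P[1],np.array(a,float).reshape(2,1),np.array(b,float).reshape(2,1)).ravel();return X[:3]/X[3]
print("joints",np.round(s['joint_positions'],3))
print("cup base/top",tri((322,185),(397,215)),ray(A,(322,187),0),tri((322,130),(390,180)))
for q in [(385,265),(300,262),(400,365),(470,258),(565,240)]: print(q,[ray(W,q,z)[:2].round() for z in(0,60,120)])
v=s['ee_pos'];T=R.from_quat(s['tcp_rot']).as_matrix();print("cm to pulley",T.T@(np.array([480.5,62,130])-v)/10)
```

```text
joints [-0.592  0.167  0.39   2.013 -0.077  0.975  1.124]
cup base/top [605.12805282 115.82216799  33.42662788] [613.04827209  95.81616146   0.        ] [601.35013213 104.75619528 134.43952995]
(385, 265) [array([625., 100.]), array([592.,  97.]), array([559.,  94.])]
(300, 262) [array([590.,  -4.]), array([563.,   9.]), array([535.,  22.])]
(400, 365) [array([783.,  85.]), array([726.,  84.]), array([668.,  83.])]
(470, 258) [array([646., 208.]), array([610., 187.]), array([573., 167.])]
(565, 240) [array([654., 327.]), array([617., 288.]), array([579., 250.])]
cm to pulley [ 0.44785254  0.29485931 11.76659687]
```

>>> {"method": "arm_command", "body": {"targets": [0.2,0.15,4,-2,8.7,0.4,0.3,8,-4,8.7,0.45,0.3,11,-4.85,8.7,0.45,0.3,14,-4.85,8.7,0.45,0.3,16.5,-4.85,8.7,0.45,0.3,17.4,-4.85,8.7,0.45,0.3,17.4,-4.85,8.7]}}

```text
clock: 3.18
ee_pos: [480.3, 62.6, 73.6]
tcp_rot: [-0.071, 0.997, 0.0, -0.0]
force: [-1.0, -0.0, -0.7]
opening: 87.0
grip_force: 0.0
```

Run:
```python
from h import *
s=robot.read_state();T=R.from_quat(s['tcp_rot']).as_matrix()
print(s['ee_pos'],T.round(3),s['force'])
cv2.imwrite("pics/w2.png",robot.snapshot("wrist"))
```

```text
[480.30466223  62.64149738  73.60786778] [[-0.99  -0.142 -0.001]
 [-0.142  0.99   0.   ]
 [ 0.001  0.    -1.   ]] [-0.95465266 -0.03834473 -0.72888496]
```

View pics/w2.png

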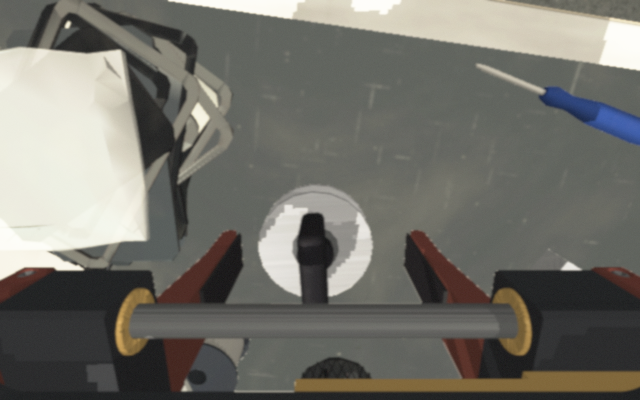

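The handle lies between the fingers, parallel to the pads. It sits about 4 mm toward tool −y: its column is about 314, against 323 for the middle of the fingers.

>>> {"method": "arm_command", "body": {"targets": [0,-0.35,0,0,8.7,0,-0.35,0,0,0.5,0,-0.35,0,0,0.5,0,-0.35,0,0,0.5,0,-0.35,0,0,0.5,0,-0.35,0,0,0.5,0,-0.35,0,0,0.5,0,-0.35,0,0,0.5]}}

```text
clock: 4.22
ee_pos: [481.1, 58.3, 73.6]
tcp_rot: [-0.071, 0.998, -0.0, -0.0]
force: [0.4, 0.6, 0.1]
opening: 20.3
grip_force: 0.0
```

>>> {"method": "arm_command", "body": {"targets": [0,0,0,0,0.5,0,0,0,0,0.5,0,0,0,0,0.5,0,0,-2,0,0.5,0,0,-5,0,0.5,0,0,-5,0,0.5]}}

```text
clock: 4.97
ee_pos: [482.2, 58.7, 124.9]
tcp_rot: [-0.071, 0.997, 0.0, 0.002]
force: [0.5, -0.3, -3.4]
opening: 18.3
grip_force: 30.0
```

Run:
```python
from h import *
s=robot.read_state();T=R.from_quat(s['tcp_rot']).as_matrix()
print(s['ee_pos'],s['opening'],s['grip_force'],s['force'])
cm=cam("wrist");im=robot.snapshot("wrist");cv2.imwrite("pics/w3.png",im)
for z in(42-20,42):
  pass
# expected flange circle if axis at grasp axis
yaw=T;c=s['ee_pos']
th=np.linspace(0,2*np.pi,90)
P=[c+T@np.array([32*np.cos(t),32*np.sin(t),73.6-42]) for t in th]
Q=[c+T@np.array([x,y,73.6]) for x,y in[(20,20),(20,-20)]]
for u,v in proj(cm,P): cv2.circle(im,(int(round(u)),int(round(v))),0,(0,0,255),-1)
for u,v in proj(cm,Q): cv2.circle(im,(int(round(u)),int(round(v))),1,(0,255,0),-1)
cv2.imwrite("pics/w3b.png",cv2.resize(im[150:350,220:430],None,fx=3,fy=3,interpolation=2))
```

```text
[482.19886593  58.69626564 124.86985957] 18.315521478488495 29.999487698078156 [ 0.48878697 -0.325397   -3.36302048]
```

View pics/w3b.png

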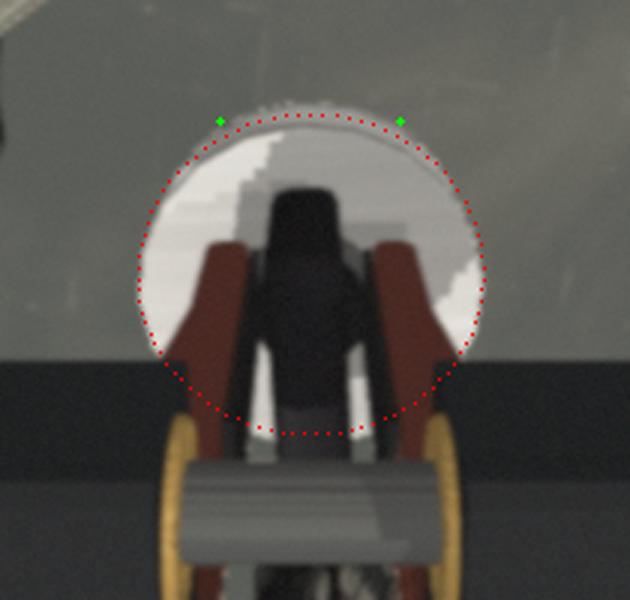

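The pulley is gripped and hangs level. The predicted flange circle, with its axis on the TCP, matches the image to within 1–2 mm.

>>> {"method": "arm_command", "body": {"targets": [-0.5,1.5,0,0.5,0.5,-1.6,4,0,1.5,0.5,-2.8,7,0,2.8,0.5,-4.2,10.5,0,4,0.5,-5.6,14,0,5,0.5,-6.6,16.3,0,6,0.5,-7.2,17.5,0,6.2,0.5,-7.2,17.5,0,6.2,0.5,-7.2,17.5,0,6.2,0.5]}}

```text
clock: 6.15
ee_pos: [527.4, 240.0, 123.2]
tcp_rot: [0.199, 0.98, -0.001, -0.0]
force: [-0.2, -0.6, -3.4]
opening: 18.5
grip_force: 30.0
```

```bash
cat > ov.py <<'E'
from h import *
import sys
s=robot.read_state();T=R.from_quat(s['tcp_rot']).as_matrix()
print(s['clock'],s['ee_pos'],T.round(3).tolist(),s['opening'],s['grip_force'],s['force'])
cm=cam("wrist");im=robot.snapshot("wrist");cv2.imwrite(f"pics/{sys.argv[1]}raw.png",im)
c=s['ee_pos'];h=73.6
th=np.linspace(0,2*np.pi,90)
P=[c+T@np.array([32*np.cos(t),32*np.sin(t),h-42]) for t in th]
B=[c+T@np.array([x,y,0]) for x,y in [(39,39),(39,-39),(-39,39),(-39,-39)]]
B=[(b[0],b[1],20) for b in B]
u=proj(cm,B);print("block corners expected",u.round(1).tolist())
v=[u[0]+(u[1]-u[0])*k for k in np.linspace(0,1,30)]+[u[0]+(u[2]-u[0])*k for k in np.linspace(0,1,30)]+[u[1]+(u[3]-u[1])*k for k in np.linspace(0,1,30)]
for col,L in [((0,0,255),proj(cm,P)),((0,200,0),v)]:
    for a,b in L: cv2.circle(im,(int(round(a)),int(round(b))),0,col,-1)
cv2.imwrite(f"pics/{sys.argv[1]}.png",cv2.resize(im[130:350,210:450],None,fx=2.5,fy=2.5,interpolation=2))
E
python3 ov.py w4
```

```text
6.15 [527.41547745 239.96973413 123.18898536] [[-0.921, 0.39, -0.001], [0.39, 0.921, -0.001], [0.0, -0.001, -1.0]] 18.527843425134602 29.99907374382019 [-0.20768549 -0.56200566 -3.35140915]
block corners expected [[376.2, 155.5], [270.1, 155.4], [372.0, 253.0], [274.3, 252.9]]
```

View pics/w4.png

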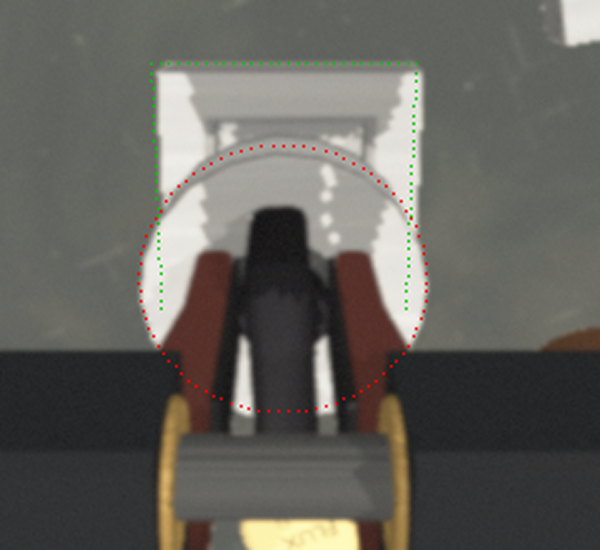

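The block outline is offset about 1 mm in +y and about 1 mm in −x relative to the flange, and the yaw is aligned. I'll correct this and lower.

>>> {"method": "arm_command", "body": {"targets": [-0.1,0.1,0.5,0,0.5,-0.1,0.1,1.5,0,0.5,-0.1,0.1,2.3,0,0.5,-0.1,0.1,2.8,0,0.5,-0.1,0.1,3.2,0,0.5,-0.1,0.1,3.6,0,0.5,-0.1,0.1,4.0,0,0.5,-0.1,0.1,4.0,0,0.5]}}

```text
clock: 7.2
ee_pos: [528.9, 242.2, 83.4]
tcp_rot: [0.198, 0.98, -0.0, -0.0]
force: [-0.3, -0.4, -3.2]
opening: 18.4
grip_force: 30.0
```

>>> {"method": "arm_command", "body": {"targets": [0,0,0.2,0,0.5,0,0,0.4,0,0.5,0,0,0.5,0,0.5,0,0,0.55,0,0.5]}}

```text
clock: 7.7
ee_pos: [529.1, 242.3, 78.6]
tcp_rot: [0.199, 0.98, 0.0, -0.0]
force: [-3.5, -1.5, 5.8]
opening: 18.7
grip_force: 30.0
```

>>> {"method": "arm_command", "body": {"targets": [0,0,0,0,0.5,0,0,0,1,0.5,0,0,0,2.5,0.5,0,0,0,4,0.5,0,0,0,5.5,0.5,0,0,0,7,0.5,0,0,0,8.5,0.5,0,0,0,10,0.5,0,0,0,11.5,0.5,0,0,0,13,0.5,0,0,0,13,0.5]}}

```text
clock: 9.07
ee_pos: [529.9, 242.5, 78.6]
tcp_rot: [0.694, 0.72, 0.001, 0.001]
force: [0.1, -0.2, 3.3]
opening: 18.7
grip_force: 30.0
```

Run:
```python
from h import *
s=robot.read_state();print(s['clock'],s['ee_pos'],s['force'],s['moment'],s['opening'],np.round(s['joint_positions'],2),R.from_quat(s['tcp_rot']).as_matrix().round(3).tolist())
```

```text
9.075 [529.93429874 242.54634002  78.62484904] [ 0.13973583 -0.21521804  3.28542049] [-0.12074159 -0.10013619  0.0165955 ] 18.70605239591371 [-1.02  0.63  0.66  1.94 -0.56  0.75  0.  ] [[-0.038, 0.999, 0.002], [0.999, 0.038, 0.0], [0.0, 0.002, -1.0]]
```

>>> {"method": "arm_command", "body": {"targets": [0,0,0,1,0.5,0,0,0,2,0.5,0,0,0,3,0.5]}}

```text
clock: 9.45
ee_pos: [530.4, 243.0, 78.7]
tcp_rot: [0.782, 0.624, 0.002, 0.0]
force: [3.2, 1.3, -0.3]
opening: 18.3
grip_force: 30.0
```

```bash
python3 ov.py w5; python3 -c "
from h import *
print(robot.read_state()['moment'])"
```

```text
9.45 [530.38995451 242.99625062  78.70959522] [[0.222, 0.975, 0.003], [0.975, -0.222, 0.001], [0.002, 0.003, -1.0]] 18.318750412861025 29.998784065246582 [ 3.22244819  1.3119782  -0.25769086]
block corners expected [[386.7, 166.7], [257.8, 166.7], [380.6, 282.0], [264.0, 282.1]]
[ 0.30425082 -0.33743275  0.15013949]
```

View pics/w5.png

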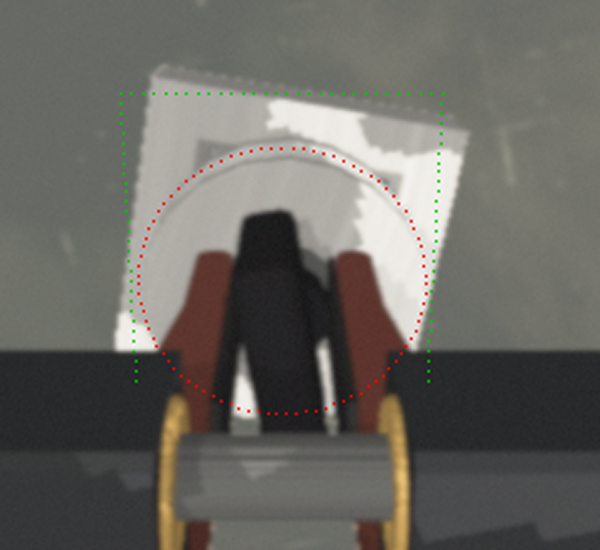

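The handle now lags the pads by about 5–6° after about 80° of tool turn, with a moment of 0.15 N·m. That fits the nut being at its stop. I'll release, rise and check.

>>> {"method": "arm_command", "body": {"targets": [0,0,0,0,5,0,0,0,0,5,0,0,0,0,5,0,0,0,0,5,0,0,-2,0,5,0,0,-5,0,5,0,0,-9,0,5,0,0,-13,0,5,0,0,-14,0,5,0,0,-14,0,5]}}

```text
clock: 10.75
ee_pos: [529.1, 242.4, 218.9]
tcp_rot: [0.782, 0.623, 0.001, -0.0]
force: [-0.1, -0.8, -1.0]
opening: 50.2
grip_force: 0.0
```

Run:
```python
from h import *
s=robot.read_state();print(s['clock'],s['ee_pos'],s['force'],s['opening'])
cm=cam("wrist");im=robot.snapshot("wrist");cv2.imwrite("pics/w6raw.png",im)
C=proj(cm,[[529,243,20]])[0].astype(int);x,y=C;print(C)
a,b=max(0,y-100),max(0,x-100)
# expected flange seated at z=47 at nest centre
th=np.linspace(0,2*np.pi,90)
for u,v in proj(cm,[[529.5+32*np.cos(t),243+32*np.sin(t),47] for t in th]): cv2.circle(im,(int(round(u)),int(round(v))),0,(0,0,255),-1)
print(a,b);cv2.imwrite("pics/w6.png",cv2.resize(im[a:a+150,b:b+200],None,fx=4,fy=4,interpolation=2))
```

```text
10.75 [529.11624394 242.42928851 218.92644952] [-0.1113589  -0.81412011 -0.96273636] 50.156018573669556
[322 179]
79 222
```

View pics/w6.png

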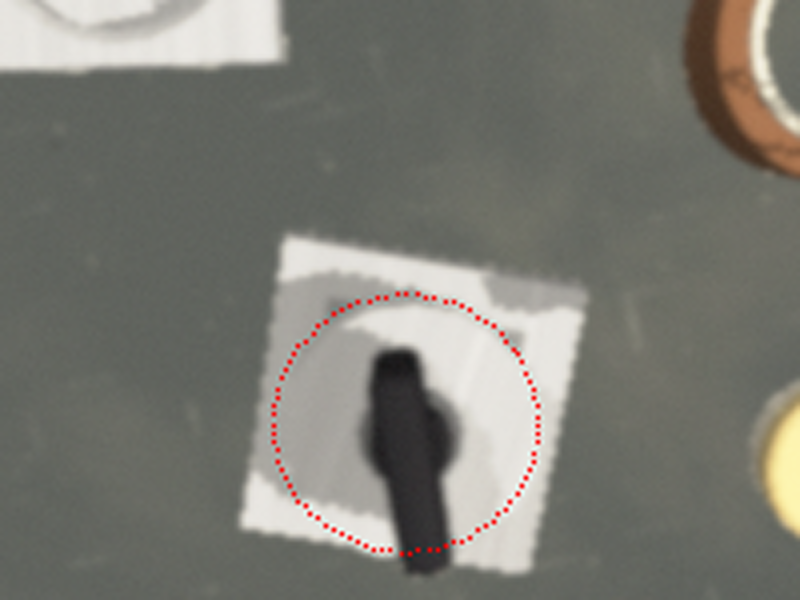

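The pulley is seated: the flange matches the predicted home circle in the square block. The handle has turned about 70° relative to the nest. Allowing up to 10–20° for play, the nut is past 50°, so it is within tolerance. The robot is clear.

```bash
python3 -c "
from h import *
print(robot.sign_off())"
```

```text
the job is handed in; nothing more can be done
None
```

The pulley is seated in the square nest, its nut turned clockwise to about its stop by camera estimate, and it has been released. I handed the job in at about 11 s; no verdict came back.

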